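# Open the parts case with the two-stage catch

### The arm

A 6-joint arm with a two-finger parallel gripper is mounted at the origin on a cart in front of the work surface, level with it; the furniture and walls round the work are solid. World frame = base frame: x ahead of the robot, y to its left, z up, the work surface at z = 0. Lengths are in mm, angles in rad, forces in N, time in s.
With the tool pointing down it reaches from about 275 to 750 mm from the base axis. Payload 10.2 kg.
Tool frame: the origin (TCP) lies at the very end of the fingers, on their centre line; the grasp point (between the pads) lies 19 mm behind it; z points along the fingers, y is the line along which they close (so a half turn about z gives the same grasp; the last joint's range is limited). The gripper opens to 85 mm and grips with 20 to 120 N. Pads are 22 mm wide; open, the fingers measure 114 mm over their backs; the gripper's body (76 mm by 85 mm) begins 54 mm behind the grasp point. The pads swing forward as they close: fully open they stand 13 mm farther back than shut.
Start: joints at [1.043, 0.313, 1.498, -0, 1.331, -0.223], TCP at [157.567, 500.803, 231.294] pointing down, gripper open.
Joint ranges: [-2.94, 2.94], [-0.97, 2.17], [0.19, 2.56], [-1.23, 4.37], [0.02, 3.11], [-2.88, 2.88]. Speed limits (rad/s): [2.39, 2.39, 3.01, 3.14, 3.14, 3.14].

### API

Orientations are given as a unit quaternion [w, x, y, z].
In Python, from rig import telemetry, optics, ctrl gives the robot as it stands.
- The arm moves only by the tool servo_tool, never from a script. Its argument "deltas" is a list of rows, each a list of 3 entries, a list of its own where there are three numbers: the shift along the tool's x, y, z in units of 20 cm (1.0 is 20 cm), then the turn, a rotation vector about the tool's x, y, z in units of 90 degrees (1.0 is 90 degrees), then the opening, from 0 (shut) to 1 (fully open). A call has 1 to 8 rows; each row shifts and turns the commanded pose from where the row before left it, along the tool's axes as they then stand; what a row does not reach is not made up. A row lasts 1/10 s, in which the tool goes at most 50 mm and 8.59 degrees, less where a joint would pass 70% of its speed; a pose out of reach is approached as far as the arm can. A call with a number of a shift or a turn outside -1 to 1 is refused whole. A call with a gripper value outside its range is refused whole. The fingers move at their own pace and stop on an object; "squeeze" is the grip in N (left out, the last holds). Time passes only in rows, so rows that do not move let the fingers close. It gives the time, the measured TCP pose, the force, the opening and the grip force at its end, in the units of the state.
- telemetry.sense(): the state, without advancing time (a new reading comes with each control period).
- optics.capture(name): name is "scene" or "top"; returns the picture (480x640x3 uint8, blue, green, red); there is no depth.
- optics.camera_model(name): a dict with "vfov" (degrees; the focal length in pixels is half the picture's height over the tangent of half this angle, whatever the lens; pixels are square), "cx", "cy" (the principal point, pixels), "R" (3x3) and "t" (3): a world point X has camera coordinates R X + t. Camera axes: x right, y down, z forward; pixel columns grow to the right and rows downward; lengths in mm; the calibration is good to about 2 mm. A picture is of the moment at which its call begins. camera_model takes no time and is no camera call.
- ctrl.finish_job(): hands the job in; it is judged then, once.
The state is a dict: "time_s": time; "joints": joint angles; "dq": joint speeds; "tau": joint torques, N m; "eef_pos": TCP position; "ee_rot": TCP orientation; "force": force on the tool from outside, world axes, zero at the start; "wrist_torque": the same for the moment, N m; "grip_width": opening from 0.0 (shut) to 1.0 (fully open); "grip_force": force on a finger pad.
Only numpy, scipy, OpenCV 4.12 (cv2) and the standard library are available. Lean on these libraries where they do the work, as an engineer would, in place of code of your own. Each camera call takes 0.05 s, during which the arm holds its last target. There are 200 camera calls.

### The job

Open the grey parts case on the bench: first push the upright fin of its safety tab rearward, away from the front of the case, so that the tab no longer holds the latch lever; then tip the latch lever well over rearward so that its hook comes off the keeper; then raise the lid by its handle until it stands well open, close to upright, and let go. Leave the other things on the bench where they are.

Things in the scene. Friction and masses are not known exactly. Their poses are not given: they have to be found in the camera images.
- case: Grey painted steel parts case, 130 mm deep (x) by 210 mm wide (y), 85 mm tall with its lid shut, fixed to the bench. Origin: centre of its underside. Its x points from the front (handle side) to the hinge side, its y to the left as seen from the front, z up. The lid is the part above z = 60 mm; its flat top is at z = 85 mm.
- safety_tab (a joint): Slide of the safety tab, a steel strip 12 mm wide on the lid: near 0 m (it starts at 0 to 0.003) = locked, its front end (tongue) lies over the end of an 8 mm wide bar that sticks out from the latch lever's left side, and keeps the lever from turning; it moves along the case's +x (rearward) to 0.022 m, its end stop. The tongue is clear of the bar from 0.015 m. Takes about 2 N and stays where it is left.
- tab_top (a point): Centre of the top of the safety tab's upright steel fin, which is 8 mm thick (case x), 22 mm wide (y) and 21 mm tall: its foot is at z = 100 mm and its top at z = 121 mm above the bench with the lid shut. With the tab locked it is at case (-0.038, -0.035). Push the front face of the fin rearward; in front of it the strip is 100 mm above the bench and the bar of the latch is lower; the lever's thumb plate stands 31 mm to the right of the fin's middle.
- latch_lever (a joint): Hinge of the latch lever, rad: 0 = hooked under the keeper on the case's front, so that the lid is held; grows as the top of the lever is tipped rearward (case +x) to 1.25, its stop. The hook is clear of the keeper from about 0.25 rad. Stays where it is left (friction 0.08 N m, about 2 N at its top). Cannot pass about 0.1 rad while the safety tab is locked.
- lever_pivot (a point): Point on the latch lever's hinge axis (the axis runs along the case's y) at the lever's middle: on the lid's front top edge, 91 mm above the bench with the lid shut, at case (-0.065, -0.075).
- lid (a joint): Hinge of the lid, rad: 0 = shut, 1.57 = upright, 1.6 = stop. Stiff hinge: it stays at any angle; raising it at the handle takes about 4 N.
- lid_handle (a point): Middle of the lid's handle: a round steel bar 10 mm thick and 70 mm long between its posts' middles (case y) that stands 45 mm forward of the lid's front face on two end posts; 72.5 mm above the bench with the lid shut, at case (-0.110, 0.045). It moves with the lid. Nothing below it but the bench and the tape roll, which is 19 mm high.
- lid_hinge (a point): Middle of the lid's hinge axis (along the case's y), at case (0.065, 0), 60 mm above the bench. The handle bar runs round it at a radius of 175 mm.
- electrical_tape: Bystander: black roll of tape, 66 mm across, 19 mm high, lying in front of the case. Origin at the centre of its underside.
- tape_measure: Bystander: black and red tape measure, 61 x 86 x 38 mm, to the left of the case. Origin at the centre of its underside.
- screwdriver_cross: Bystander: screwdriver with a yellow handle, 174 mm long, 25 mm high, to the right of the case. Origin at the centre of its underside.
- lever_top (a point): Middle of the top of the latch lever's thumb plate, steel, 18 mm wide (case y) and 5 mm thick that rises from the pivot, slanting 21 degrees forward, to 43 mm above and 23 mm in front of the pivot (134 mm above the bench with the lid shut, lever at 0). Below it a level plate reaches 48 mm forward of the pivot at pivot height and carries the 8 mm bar to the left. Push the thumb plate's front face rearward (case +x), at least 20 mm above the pivot, to tip the lever.

How it is judged (in metres and radians):
On the way, in this order (a step that is already met when the one before it is completed fails the run):
1. the safety tab is pushed clear of the lever while the lever is still hooked (value of joint safety_tab above 0.015 m and value of joint latch_lever below 0.2 rad), for 0.1 s.
2. the latch lever is tipped over while the lid is still shut (value of joint latch_lever above 0.35 rad and value of joint lid below 0.25 rad), for 0.1 s.
3. the lid is raised well open (value of joint lid above 1.2 rad), for 0.2 s.
At the end, for the whole second after the job is handed in: The lid stands open by more than 1.2 rad (69 degrees), at rest, with the safety tab still clear of the lever (past 15 mm) (value of joint lid above 1.2 rad and velocity of joint lid between -0.05 and 0.05 rad/s and value of joint safety_tab above 0.015 m); the robot touches nothing.
It fails at once if a bystander is moved by more than 30 mm (distance of any of electrical_tape, tape_measure, screwdriver_cross from where it was at the start of the episode above 0.03 m).
It also fails if it takes over 53 s, if anything falls off the work surface, if the arm or the gripper's body presses on something with over 40 N, if the wrist force passes 120 N, or if a joint passes its speed limit or range.

## Working session

There is one attempt and no reset: what is moved stays moved. The work goes in short steps, Python scripts to look and compute and a tool call to move; the robot and the scene stay as the last step left them, time stands still between calls to the robot, and variables do not carry over. Pictures are saved under pics/ and viewed, at most 10 in all, crops included, and the job is handed in when it is done.

Besides the shell and the picture viewer there is one more tool, called as name([rows], argument=value, ...), one row to a line, values as JSON. servo_tool: Moves the arm, as the interface text tells. Its arguments: {"type":"object","properties":{"deltas":{"type":"array"},"squeeze":{"type":"number"}},"required":["deltas"]}

```bash
mkdir -p pics; python3 - <<'E'
from rig import telemetry, optics
import cv2
for n in("scene","top"):
    cv2.imwrite(f"pics/{n}0.png",optics.capture(n)); print(n,optics.camera_model(n))
print(telemetry.sense())
E
```

```text
scene {'vfov': 42.68024585977088, 'cx': 318.5628614864866, 'cy': 243.7121664364931, 'R': array([[ 0.62325973, -0.78200887,  0.00307187],
       [-0.60446174, -0.48423979, -0.63256449],
       [ 0.49615856,  0.39239514, -0.7745016 ]]), 't': array([-95.34775895, 489.23758168, 991.25365134])}
top {'vfov': 46.50652911506392, 'cx': 312.13418708082196, 'cy': 236.94437079561533, 'R': array([[-0.11846788, -0.99295369,  0.00288658],
       [-0.9719564 ,  0.11536701, -0.20491756],
       [ 0.20314063, -0.02708178, -0.97877498]]), 't': array([ 320.39225618,  435.32387533, 1175.25746423])}
{'time_s': 0.1, 'joints': array([ 1.04263144e+00,  3.13445574e-01,  1.49835750e+00,  4.14894758e-05,
        1.33102828e+00, -2.23418595e-01]), 'dq': array([ 6.05853256e-05, -4.99500703e-04, -1.81611777e-03, -7.16069667e-04,
        1.41302155e-03, -1.23104736e-03]), 'tau': array([ 2.47932068e-03, -4.12909162e+01, -2.60139459e+01, -1.89823259e-04,
        3.07301700e-03,  2.25704895e-05]), 'eef_pos': array([157.4179517 , 500.60094921, 230.76730407]), 'ee_rot': array([-2.46049787e-04,  1.51789062e-01,  9.88412716e-01, -5.68736624e-04]), 'force': array([-0.70374203,  0.3329969 , -0.43252286]), 'wrist_torque': array([-0.04838293,  0.01953772, -0.02404656]), 'grip_force': 0.0, 'grip_width': 0.9996621619395165}
```

View pics/scene0.png

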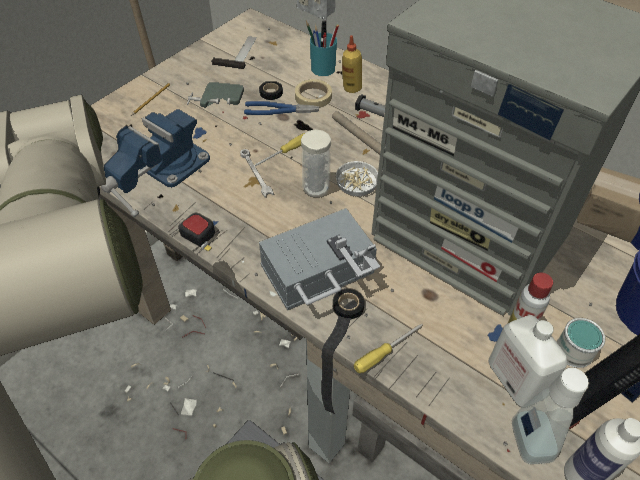

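View pics/top0.png

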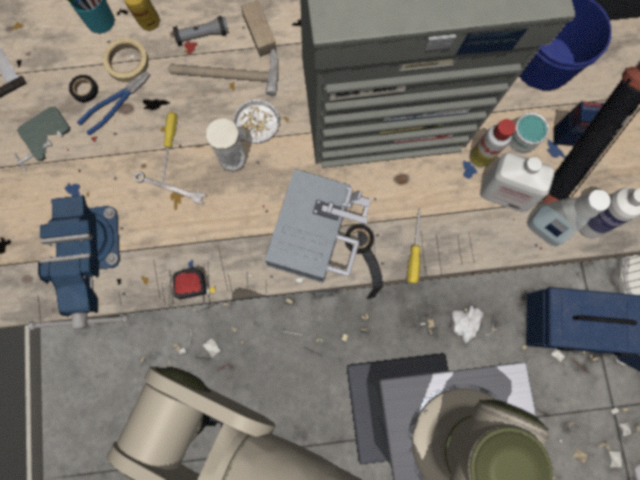

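The scene view shows the case near (320,258), with the handle at about (340,285) and the lever at about (355,250). In the top view the lid spans about (267–352, 170–280), its front faces right (world −y), and the tape roll is at (360,236). I'll zoom in on both.

```bash
python3 - <<'E'
import cv2,numpy as np
a=cv2.imread("pics/top0.png")[160:290,255:385]; b=cv2.imread("pics/scene0.png")[200:315,250:390]
a=cv2.resize(a,(600,600),interpolation=cv2.INTER_CUBIC);cv2.imwrite("pics/topc.png",a)
b=cv2.resize(b,(730,600),interpolation=cv2.INTER_CUBIC);cv2.imwrite("pics/scenec.png",b)
E
```

```text
(no output)
```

View pics/topc.png

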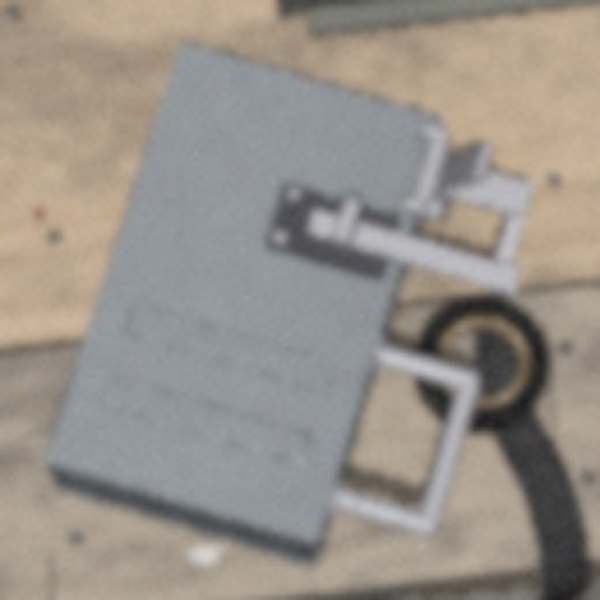

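View pics/scenec.png

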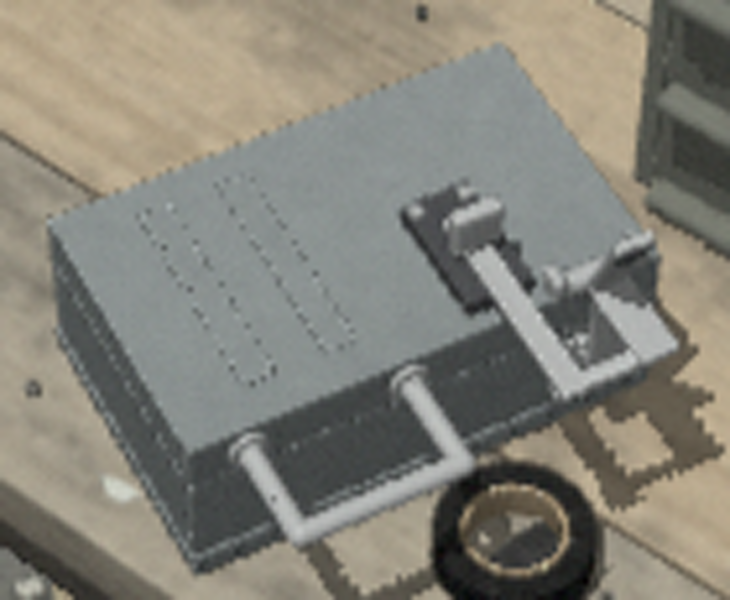

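The top crop shows the lid corners at crop (185,45), (440,118), (320,548) and (50,465). In the scene crop the same corners are at (503,45), (655,250), (190,455) and (50,228). The handle bar, fin and lever are clear in both. Next I cast the corners onto z=85 and fit the case pose.

```bash
cat > h.py <<'E'
import numpy as np
from rig import optics
def cam(n):
    m=optics.camera_model(n);f=240/np.tan(np.radians(m['vfov']/2));return m,f
def ray(n,u,v,z):
    m,f=cam(n);R=np.array(m['R']);c=-R.T@m['t'];d=R.T@np.array([(u-m['cx'])/f,(v-m['cy'])/f,1]);return c+d*(z-c[2])/d[2]
def fit(loc,w):
    a,b=loc.mean(0),w.mean(0);L=loc-a;W=w-b
    th=np.arctan2((L[:,0]*W[:,1]-L[:,1]*W[:,0]).sum(),(L*W).sum())
    R=np.array([[np.cos(th),-np.sin(th)],[np.sin(th),np.cos(th)]]);return th,b-R@a,R
E
python3 - <<'E'
from h import *
loc=np.array([[65,-105],[-65,-105],[-65,105],[65,105]],float)
T=np.array([(185,45),(440,118),(320,548),(50,465)])/4.615+[255,160]
S=np.array([(503,45),(655,250),(190,455),(50,228)])/5.214+[250,200]
for n,P in(("top",T),("scene",S)):
    w=np.array([ray(n,u,v,85)[:2] for u,v in P]);th,o,R=fit(loc,w)
    print(n,th,o,(w-(loc@R.T+o)).round(1).tolist())
# checks: fin top z121, lever top z134, handle bar ends z72.5
th,o,R=fit(np.vstack([loc,loc]),np.array([ray(n,u,v,85)[:2] for n,P in(("top",T),("scene",S)) for u,v in P]))
print(th,o)
k=lambda n,u,v,z:(R.T@(ray(n,u,v,z)[:2]-o)).round(1)
t=lambda u,v,z:k("top",u/4.615+255,v/4.615+160,z); s=lambda u,v,z:k("scene",u/5.214+250,v/5.214+200,z)
print("fin",t(350,220,121),s(475,215,121),"handle",t(475,378,72.5),t(430,528,72.5),s(465,468,72.5),s(300,540,72.5))
for nm,p in dict(fin=(-38,-35),lev=(-88,-75),piv=(-65,-75),hand=(-110,45),hinge=(65,0)).items(): print(nm,R@p+o)
for nm,u,v,z in(("tape_roll",360,236,19),("tapemeas",189,283,38),("screw",415,260,20)): print(nm,ray("top",u,v,z)[:2])
E
```

```text
top 1.1655960948608695 [492.79574988 270.69714232] [[-1.3, -2.2], [0.6, 3.2], [-0.0, 0.8], [0.7, -1.8]]
scene 1.1689863187448806 [493.55512586 273.94855295] [[-0.8, -2.4], [-0.5, 3.7], [1.4, 1.4], [-0.1, -2.7]]
1.16728749553685 [493.17543787 272.32284763]
fin [-38.2 -35.8] [-35.7 -33. ] handle [-112.4    7.5] [-111.2   80.6] [-108.7   11.1] [-108.    81.9]
fin [510.44393432 223.63199602]
lev [527.59910196 161.9416384 ]
piv [536.63000104 183.09448365]
hand [408.59817984 188.82621641]
hinge [518.69754396 332.10262766]
tape_roll [464.99523828 159.63439728]
tapemeas [402.01530233 542.36382937]
screw [396.71416403  46.32151818]
```

The case pose is consistent across both views: yaw 66.9°, centre (493, 272). The fin and handle land on their given spots to within about 2 mm. Turning the tool 5.6° makes tool x = case y and tool y = case x, so I'll work in case coordinates.

```bash
cat >> h.py <<'E'
TH=1.1673;O=np.array([493.2,272.3]);RC=np.array([[np.cos(TH),-np.sin(TH)],[np.sin(TH),np.cos(TH)]])
def where():
    from rig import telemetry
    from scipy.spatial.transform import Rotation as Ro
    s=telemetry.sense();p=s['eef_pos'];c=RC.T@(p[:2]-O)
    A=Ro.from_quat(s['ee_rot'],scalar_first=True).as_matrix();f=RC.T@s['force'][:2]
    print("t %.2f case x %.1f y %.1f z %.1f"%(s['time_s'],*c,p[2]),"yaw err deg %.1f"%np.degrees(np.arctan2(A[1,1],A[0,1])-TH),"tilt",A[:2,2].round(3),
     "F case",f.round(1),round(s['force'][2],1),"grip",s['grip_width'],s['grip_force'])
E
```

servo_tool([
  [[-0.136,-0.048,0],[0,0,0.0078],0],
  [[-0.136,-0.048,0],[0,0,0.0078],0],
  [[-0.136,-0.048,0],[0,0,0.0078],0],
  [[-0.136,-0.048,0],[0,0,0.0078],0],
  [[-0.136,-0.048,0],[0,0,0.0078],0],
  [[-0.136,-0.048,0],[0,0,0.0078],0],
  [[-0.136,-0.048,0],[0,0,0.0078],0],
  [[-0.136,-0.048,0],[0,0,0.0078],0],
], squeeze=40)

```text
time_s: 0.9
eef_pos: [336.6, 353.6, 231.1]
ee_rot: [-0.0, 0.2, 0.98, -0.0]
force: [0.4, -0.2, -0.6]
grip_width: 0.002
grip_force: 0.0
```

servo_tool([
  [[-0.136,-0.048,0],[0,0,0],0],
  [[-0.136,-0.048,0],[0,0,0],0],
  [[-0.136,-0.048,0],[0,0,0],0],
  [[-0.136,-0.048,0],[0,0,0],0],
  [[-0.136,-0.048,0],[0,0,0],0],
  [[-0.136,-0.048,0],[0,0,0],0],
  [[-0.136,-0.048,0],[0,0,0],0],
  [[0,0,0],[0,0,0],0],
])

```text
time_s: 1.7
eef_pos: [486.4, 216.0, 230.7]
ee_rot: [-0.0, 0.202, 0.979, -0.0]
force: [-0.9, 1.1, -0.5]
grip_width: 0.002
grip_force: 0.0
```

```bash
python3 -c "from h import *;where()"
```

```text
t 1.70 case x -54.5 y -15.9 z 230.7 yaw err deg -0.1 tilt [-0.    -0.001] F case [0.7 1.3] -0.5 grip 0.0020199070300904094 0.0
```

servo_tool([
  [[-0.045,-0.064,0],[0,0,0],0],
  [[-0.045,-0.064,0],[0,0,0],0],
  [[0,0,0.15],[0,0,0],0],
  [[0,0,0.15],[0,0,0],0],
  [[0,0,0.15],[0,0,0],0],
  [[0,0,0.1],[0,0,0],0],
  [[0,0,0.06],[0,0,0],0],
  [[0,0,0],[0,0,0],0],
])

```text
time_s: 2.5
eef_pos: [490.3, 187.7, 108.2]
ee_rot: [-0.001, 0.2, 0.98, -0.0]
force: [0.1, 0.6, -0.4]
grip_width: -0.001
grip_force: 0.0
```

```bash
python3 - <<'E'
from h import *
import cv2
where()
a=optics.capture("scene")[170:320,230:430];cv2.imwrite("pics/s1.png",cv2.resize(a,(800,600),interpolation=cv2.INTER_CUBIC))
E
```

```text
t 2.50 case x -78.9 y -30.6 z 108.2 yaw err deg 0.1 tilt [-0.003 -0.   ] F case [0.6 0.1] -0.4 grip -0.000952507066204475 0.0
```

View pics/s1.png

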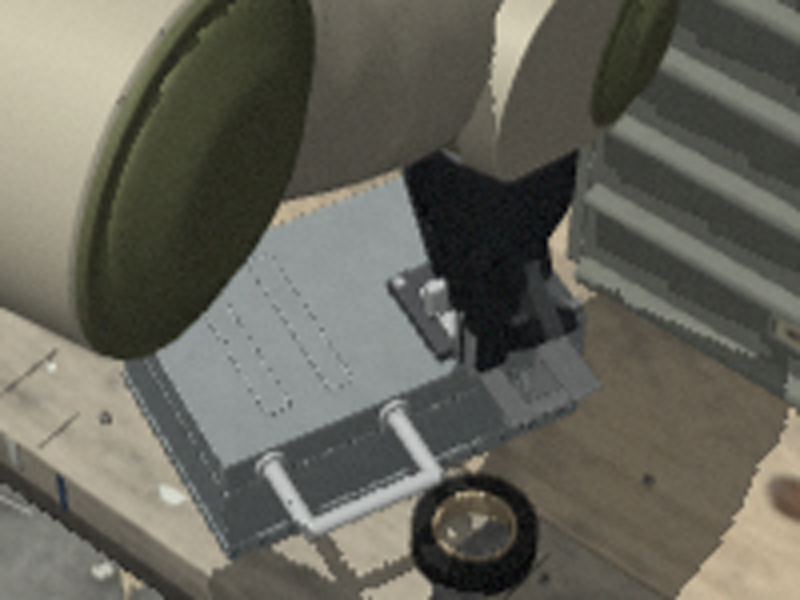

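The picture shows the closed fingers at about (485,360), over the strip and in front of the fin at (435,295), clear of the lever plate. Now I push rearward gently.

servo_tool([
  [[-0.01,0.03,0],[0,0,0],0],
  [[0,0.03,0],[0,0,0],0],
  [[0,0.02,0],[0,0,0],0],
  [[0,0.02,0],[0,0,0],0],
  [[0,0.0,0],[0,0,0],0],
])

```text
time_s: 3.05
eef_pos: [501.1, 205.6, 109.4]
ee_rot: [0.0, 0.2, 0.98, 0.0]
force: [0.6, -0.3, -0.2]
grip_width: -0.001
grip_force: 0.0
```

```bash
python3 -c "from h import *;where()"
```

```text
t 3.05 case x -58.3 y -33.5 z 109.4 yaw err deg 0.1 tilt [0. 0.] F case [-0.  -0.7] -0.2 grip -0.0006521339266666349 0.0
```

servo_tool([
  [[0,0.02,0],[0,0,0],0],
  [[0,0.02,0],[0,0,0],0],
  [[0,0,0],[0,0,0],0],
])

```text
time_s: 3.35
eef_pos: [504.2, 212.7, 109.3]
ee_rot: [0.0, 0.2, 0.98, -0.0]
force: [-0.3, 0.2, 0.5]
grip_width: 0.001
grip_force: 0.0
```

```bash
python3 -c "from h import *;where()"
```

```text
t 3.35 case x -50.5 y -33.5 z 109.3 yaw err deg 0.1 tilt [ 0. -0.] F case [0.1 0.4] 0.5 grip 0.0010943242434572475 0.0
```

servo_tool([
  [[0,0.02,0],[0,0,0],0],
  [[0,0.01,0],[0,0,0],0],
])

```text
time_s: 3.55
eef_pos: [506.5, 218.1, 109.3]
ee_rot: [-0.0, 0.2, 0.98, -0.0]
force: [-0.7, -2.0, -0.7]
grip_width: 0.001
grip_force: 0.8
```

```bash
python3 -c "from h import *;where()"
```

```text
t 3.55 case x -44.7 y -33.5 z 109.3 yaw err deg 0.0 tilt [-0. -0.] F case [-2.1 -0.2] -0.7 grip 0.0012105141145449848 0.770418556930963
```

servo_tool([
  [[0,0.02,0],[0,0,0],0],
  [[0,0.02,0],[0,0,0],0],
])

```text
time_s: 3.75
eef_pos: [509.7, 225.5, 109.3]
ee_rot: [0.0, 0.2, 0.98, -0.0]
force: [-0.5, -1.8, 0.5]
grip_width: -0.005
grip_force: 0.8
```

```bash
python3 -c "from h import *;where()"
```

```text
t 3.75 case x -36.6 y -33.6 z 109.3 yaw err deg 0.0 tilt [ 0. -0.] F case [-1.9 -0.2] 0.5 grip -0.005481776558046224 0.7889313318446511
```

servo_tool([
  [[0,0.02,0],[0,0,0],0],
  [[0,0.01,0],[0,0,0],0],
  [[0,0,0],[0,0,0],0],
])

```text
time_s: 4.05
eef_pos: [511.7, 230.1, 109.2]
ee_rot: [-0.0, 0.2, 0.98, -0.001]
force: [-1.5, -7.4, 1.2]
grip_width: -0.004
grip_force: 3.7
```

servo_tool([
  [[0,0.01,0],[0,0,0],0],
  [[0,0,0],[0,0,0],0],
])

```text
time_s: 4.25
eef_pos: [511.9, 230.6, 109.2]
ee_rot: [-0.001, 0.2, 0.98, -0.003]
force: [-6.2, -16.0, 4.7]
grip_width: 0.001
grip_force: 8.4
```

```bash
python3 -c "from h import *;where()"
```

```text
t 4.25 case x -31.0 y -33.6 z 109.2 yaw err deg 0.1 tilt [-0.003 -0.005] F case [-17.1  -0.6] 4.7 grip 0.0014808648822374271 8.365067141130567
```

The force rises to 17 N at x=-31, so the tab is at its end stop. Next I back off, rise, and go in front of the lever.

servo_tool([
  [[0,-0.05,0],[0,0,0],0],
  [[0,0,-0.15],[0,0,0],0],
  [[0,0,-0.15],[0,0,0],0],
  [[-0.05,-0.1,0],[0,0,0],0],
  [[-0.05,-0.1,0],[0,0,0],0],
  [[-0.05,-0.1,0],[0,0,0],0],
  [[-0.05,-0.1,0],[0,0,0],0],
  [[0,0,0],[0,0,0],0],
])

```text
time_s: 5.05
eef_pos: [514.5, 132.5, 169.4]
ee_rot: [0.0, 0.201, 0.98, 0.0]
force: [0.5, -0.1, -0.8]
grip_width: -0.004
grip_force: 0.0
```

```bash
python3 - <<'E'
from h import *
import cv2
where()
a=optics.capture("top")[150:300,245:445];cv2.imwrite("pics/t1.png",cv2.resize(a,(800,600),interpolation=cv2.INTER_CUBIC))
E
```

```text
t 5.05 case x -120.2 y -74.5 z 169.4 yaw err deg -0.1 tilt [0.001 0.   ] F case [ 0.1 -0.4] -0.8 grip -0.004459449801236032 0.0
```

View pics/t1.png

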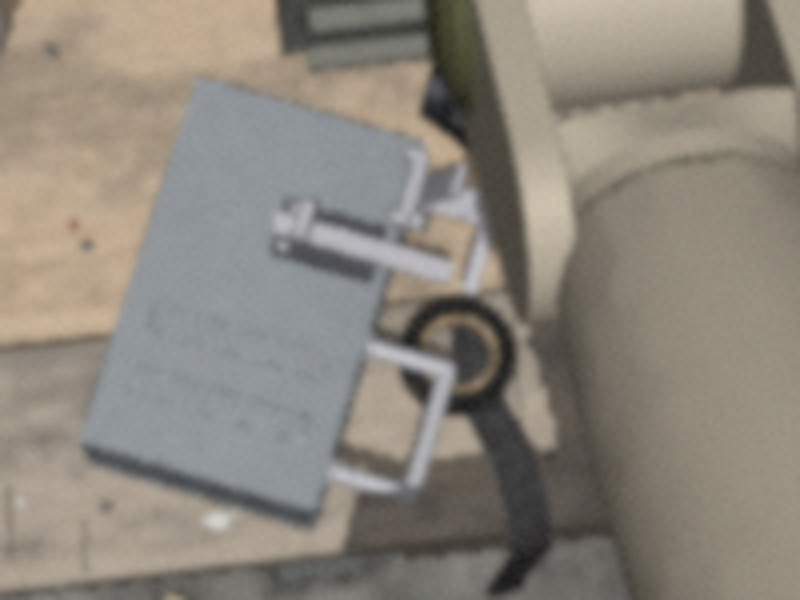

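The picture shows the tongue end at (450,265) pulled back from the bar at (475,260), so the tab is clear. The fingers are in front of the lever. I descend and push the thumb plate.

servo_tool([
  [[0,0,0.12],[0,0,0],0],
  [[0,0,0.115],[0,0,0],0],
  [[0,0.05,0],[0,0,0],0],
  [[0,0.05,0],[0,0,0],0],
  [[0,0.03,0],[0,0,0],0],
  [[0,0.03,0],[0,0,0],0],
  [[0,0,0],[0,0,0],0],
])

```text
time_s: 5.8
eef_pos: [527.3, 164.6, 122.9]
ee_rot: [0.001, 0.2, 0.98, 0.0]
force: [-0.1, -0.4, 0.2]
grip_width: -0.004
grip_force: 0.0
```

```bash
python3 -c "from h import *;where()"
```

```text
t 5.80 case x -85.6 y -73.6 z 122.9 yaw err deg 0.1 tilt [0.002 0.001] F case [-0.4 -0. ] 0.2 grip -0.004334808326380447 0.0
```

servo_tool([
  [[0,0.03,0],[0,0,0],0],
  [[0,0.03,0],[0,0,0],0],
  [[0,0.02,0],[0,0,0],0],
  [[0,0,0],[0,0,0],0],
])

```text
time_s: 6.2
eef_pos: [533.2, 178.9, 122.2]
ee_rot: [0.0, 0.2, 0.98, 0.0]
force: [0.4, 0.4, -0.3]
grip_width: 0.001
grip_force: 0.0
```

```bash
python3 -c "from h import *;where()"
```

```text
t 6.20 case x -70.2 y -73.5 z 122.2 yaw err deg 0.1 tilt [0. 0.] F case [ 0.6 -0.2] -0.3 grip 0.0009670256301304084 0.0
```

```bash
python3 - <<'E'
from h import *
import cv2
a=optics.capture("scene")[200:300,300:400];b=optics.capture("top")[160:260,300:400]
cv2.imwrite("pics/s2.png",cv2.resize(np.hstack([a,b]),(800,400),interpolation=cv2.INTER_CUBIC))
E
```

```text
(no output)
```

View pics/s2.png

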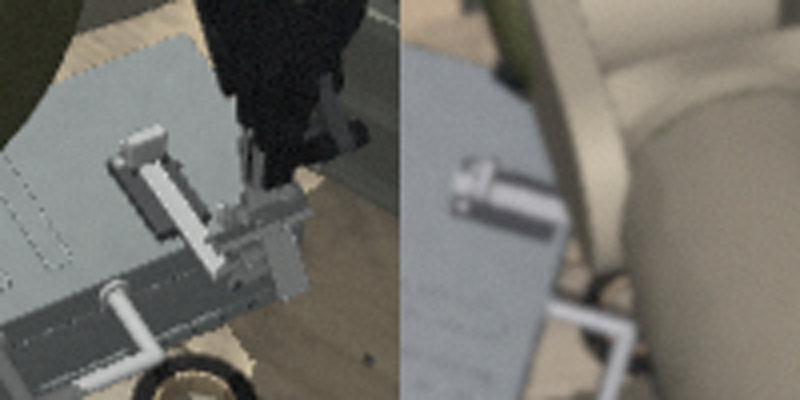

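The scene crop shows the lever tipped: its front plate has swung up to (265,215) and the hook has swung out at (290,265), behind the fingers. I push a little more, then leave upward.

servo_tool([
  [[0,0.02,0],[0,0,0],0],
  [[0,0.02,0],[0,0,0],0],
])

```text
time_s: 6.5
eef_pos: [536.1, 185.6, 122.2]
ee_rot: [-0.0, 0.2, 0.98, -0.0]
force: [-1.6, -3.3, -0.7]
grip_width: -0.003
grip_force: 1.2
```

```bash
python3 -c "from h import *;where()"
```

```text
t 6.50 case x -62.9 y -73.4 z 122.2 yaw err deg 0.0 tilt [-0.001 -0.   ] F case [-3.7  0.1] -0.7 grip -0.0034271983903347864 1.1552626127377152
```

servo_tool([
  [[0,0,0],[0,0,0],0],
  [[0,-0.01,-0.1],[0,0,0],0],
  [[0,0,-0.15],[0,0,0],0],
  [[0,0,-0.15],[0,0,0],0],
  [[0.2,-0.08,-0.02],[0,0,0],0.5],
  [[0.2,-0.08,0],[0,0,0],0.5],
  [[0.2,-0.07,0],[0,0,0],0.5],
  [[0,0,0],[0,0,0],0.5],
])

```text
time_s: 7.3
eef_pos: [403.1, 189.2, 206.4]
ee_rot: [-0.001, 0.199, 0.98, 0.0]
force: [0.5, -0.1, 0.1]
grip_width: 0.499
grip_force: 0.0
```

```bash
python3 -c "from h import *;where()"
```

```text
t 7.30 case x -111.8 y 50.3 z 206.4 yaw err deg 0.1 tilt [-0.001  0.001] F case [ 0.1 -0.5] 0.1 grip 0.49862297336374406 0.0
```

servo_tool([
  [[-0.025,0.01,0.1],[0,0,0],0.5],
  [[0,0,0.15],[0,0,0],0.5],
  [[0,0,0.15],[0,0,0],0.5],
  [[0,0,0.15],[0,0,0],0.5],
  [[0,0,0.12],[0,0,0],0.5],
  [[0,0,0.09],[0,0,0],0.5],
  [[0,0,0],[0,0,0],0.5],
])

```text
time_s: 8.0
eef_pos: [411.8, 188.4, 52.6]
ee_rot: [-0.002, 0.2, 0.98, -0.0]
force: [0.4, 0.1, 0.5]
grip_width: 0.502
grip_force: 0.0
```

```bash
python3 -c "from h import *;where()"
```

```text
t 8.00 case x -109.2 y 41.9 z 52.6 yaw err deg 0.0 tilt [-0.003 -0.   ] F case [ 0.3 -0.3] 0.5 grip 0.5015283223111277 0.0
```

servo_tool([
  [[0,0,0],[0,0,0],0],
  [[0,0,0],[0,0,0],0],
  [[0,0,0],[0,0,0],0],
  [[0,0,0],[0,0,0],0],
  [[0,0,0],[0,0,0],0],
  [[0,0,0],[0,0,0],0],
], squeeze=40)

```text
time_s: 8.6
eef_pos: [413.5, 189.2, 55.5]
ee_rot: [0.002, 0.2, 0.98, 0.001]
force: [1.7, 4.9, -0.5]
grip_width: 0.102
grip_force: 38.9
```

```bash
python3 -c "from h import *;where()"
```

```text
t 8.60 case x -107.7 y 40.7 z 55.5 yaw err deg -0.0 tilt [0.004 0.002] F case [5.2 0.3] -0.5 grip 0.1019811938487833 38.90881061553955
```

The bar is held (opening 8.7 mm against the 10 mm bar, grip 39 N). Now I lift along the hinge arc of radius 175, about 2.5° per row.

servo_tool([
  [[0,0.0045,-0.038],[0,0,0],0],
  [[0,0.0045,-0.038],[0,0,0],0],
  [[0,0.008,-0.0375],[0,0,0],0],
  [[0,0.008,-0.0375],[0,0,0],0],
])

```text
time_s: 9.0
eef_pos: [415.2, 193.4, 85.5]
ee_rot: [0.001, 0.2, 0.98, 0.001]
force: [5.1, 4.1, -7.1]
grip_width: 0.097
grip_force: 38.8
```

```bash
python3 -c "from h import *;where()"
```

```text
t 9.00 case x -103.2 y 40.8 z 85.5 yaw err deg 0.0 tilt [0.003 0.001] F case [ 5.8 -3. ] -7.1 grip 0.0974748795727029 38.761441111564636
```

servo_tool([
  [[0,0.011,-0.037],[0,0,0],0],
  [[0,0.011,-0.037],[0,0,0],0],
  [[0,0.014,-0.0355],[0,0,0],0],
  [[0,0.014,-0.0355],[0,0,0],0],
])

```text
time_s: 9.4
eef_pos: [419.0, 202.1, 114.4]
ee_rot: [0.001, 0.2, 0.98, 0.0]
force: [5.2, -0.8, -6.1]
grip_width: 0.102
grip_force: 38.8
```

```bash
python3 -c "from h import *;where()"
```

```text
t 9.40 case x -93.7 y 40.7 z 114.4 yaw err deg 0.0 tilt [ 0.002 -0.   ] F case [ 1.3 -5.1] -6.1 grip 0.10170806005322203 38.778122663497925
```

The lid is rising with small forces, so I continue.

servo_tool([
  [[0,0.017,-0.034],[0,0,0],0],
  [[0,0.017,-0.034],[0,0,0],0],
  [[0,0.02,-0.0325],[0,0,0],0],
  [[0,0.02,-0.0325],[0,0,0],0],
  [[0,0.023,-0.031],[0,0,0],0],
  [[0,0.023,-0.031],[0,0,0],0],
])

```text
time_s: 10.0
eef_pos: [428.1, 223.0, 153.5]
ee_rot: [0.001, 0.2, 0.98, -0.002]
force: [3.2, -9.9, -0.4]
grip_width: 0.094
grip_force: 38.9
```

```bash
python3 -c "from h import *;where()"
```

```text
t 10.00 case x -70.9 y 40.5 z 153.5 yaw err deg 0.0 tilt [ 0.001 -0.003] F case [-7.8 -6.9] -0.4 grip 0.09389762320672645 38.88456165790558
```

servo_tool([
  [[0,0.025,-0.029],[0,0,0],0],
  [[0,0.025,-0.029],[0,0,0],0],
  [[0,0.028,-0.026],[0,0,0],0],
  [[0,0.028,-0.026],[0,0,0],0],
  [[0,0.03,-0.024],[0,0,0],0],
  [[0,0.03,-0.024],[0,0,0],0],
])

```text
time_s: 10.6
eef_pos: [441.2, 252.6, 186.5]
ee_rot: [0.001, 0.2, 0.98, -0.002]
force: [-1.6, -16.8, 11.3]
grip_width: 0.099
grip_force: 39.4
```

```bash
python3 -c "from h import *;where()"
```

```text
t 10.60 case x -38.5 y 40.1 z 186.5 yaw err deg 0.0 tilt [ 0.002 -0.005] F case [-16.1  -5.1] 11.3 grip 0.09915231611388788 39.375008940696716
```

servo_tool([
  [[0,0.03,-0.023],[0,0,0],0],
  [[0,0.03,-0.023],[0,0,0],0],
  [[0,0.032,-0.02],[0,0,0],0],
  [[0,0.032,-0.02],[0,0,0],0],
  [[0,0.034,-0.017],[0,0,0],0],
  [[0,0.034,-0.017],[0,0,0],0],
])

```text
time_s: 11.2
eef_pos: [457.1, 288.9, 210.3]
ee_rot: [0.002, 0.2, 0.98, -0.001]
force: [6.5, -8.7, 3.1]
grip_width: 0.1
grip_force: 38.9
```

```bash
python3 -c "from h import *;where()"
```

```text
t 11.20 case x 1.1 y 39.7 z 210.3 yaw err deg 0.0 tilt [ 0.004 -0.003] F case [-5.5 -9.4] 3.1 grip 0.09981427750478557 38.88849914073944
```

servo_tool([
  [[0,0.036,-0.014],[0,0,0],0],
  [[0,0.036,-0.014],[0,0,0],0],
  [[0,0.037,-0.011],[0,0,0],0],
  [[0,0.037,-0.011],[0,0,0],0],
])

```text
time_s: 11.6
eef_pos: [468.6, 315.9, 219.8]
ee_rot: [0.002, 0.2, 0.98, -0.001]
force: [7.4, -6.5, -1.3]
grip_width: 0.099
grip_force: 39.5
```

```bash
python3 -c "from h import *;where()"
```

```text
t 11.60 case x 30.5 y 39.7 z 219.8 yaw err deg -0.0 tilt [ 0.004 -0.002] F case [-3.1 -9.3] -1.3 grip 0.09949754101080298 39.45358872413635
```

servo_tool([
  [[0,0.037,-0.007],[0,0,0],0],
  [[0,0.037,-0.006],[0,0,0],0],
  [[0,0.037,-0.004],[0,0,0],0],
  [[0,0,0],[0,0,0],0],
  [[0,0,0],[0,0,0],0],
  [[0,0,0],[0,0,0],0],
])

```text
time_s: 12.2
eef_pos: [477.7, 337.0, 223.3]
ee_rot: [0.003, 0.201, 0.98, 0.001]
force: [9.3, -1.9, 1.7]
grip_width: 0.097
grip_force: 40.5
```

```bash
python3 -c "from h import *;where()"
```

```text
t 12.20 case x 53.4 y 39.7 z 223.3 yaw err deg -0.0 tilt [0.006 0.   ] F case [ 1.9 -9.3] 1.7 grip 0.09671337577817637 40.45335352420807
```

servo_tool([
  [[0,0,0],[0,0,0],0.4],
  [[0,0,0],[0,0,0],0.4],
  [[0,0,0],[0,0,0],0.4],
  [[0,0,0],[0,0,0],0.4],
  [[0,0,0],[0,0,0],0.4],
])

```text
time_s: 12.7
eef_pos: [475.7, 337.6, 221.5]
ee_rot: [-0.0, 0.2, 0.98, -0.0]
force: [0.9, -0.3, 1.1]
grip_width: 0.402
grip_force: 0.0
```

```bash
python3 -c "from h import *;where()"
```

```text
t 12.70 case x 53.1 y 41.7 z 221.5 yaw err deg 0.0 tilt [-0. -0.] F case [ 0.1 -0.9] 1.1 grip 0.4015177921622488 0.0
```

Released. I rise straight up, then move aside, and look.

servo_tool([
  [[0,0,-0.1],[0,0,0],0.4],
  [[0,0,-0.15],[0,0,0],0.4],
  [[0,0,-0.15],[0,0,0],0.4],
  [[0.15,0,-0.05],[0,0,0],0.4],
  [[0.2,0,0],[0,0,0],0.4],
  [[0.2,0,0],[0,0,0],0.4],
  [[0.1,0,0],[0,0,0],0.4],
  [[0,0,0],[0,0,0],0.4],
])

```text
time_s: 13.5
eef_pos: [354.2, 389.4, 312.1]
ee_rot: [0.0, 0.199, 0.98, 0.0]
force: [0.2, 0.3, 0.5]
grip_width: 0.399
grip_force: 0.0
```

```bash
python3 - <<'E'
from h import *
import cv2
where()
a=optics.capture("scene")[130:330,230:430];b=optics.capture("top")[120:320,230:430]
cv2.imwrite("pics/s3.png",cv2.resize(np.hstack([a,b]),(800,400),interpolation=cv2.INTER_CUBIC))
E
```

```text
t 13.50 case x 53.1 y 173.8 z 312.1 yaw err deg 0.2 tilt [0.    0.001] F case [ 0.4 -0.1] 0.5 grip 0.3986829615191948 0.0
```

View pics/s3.png

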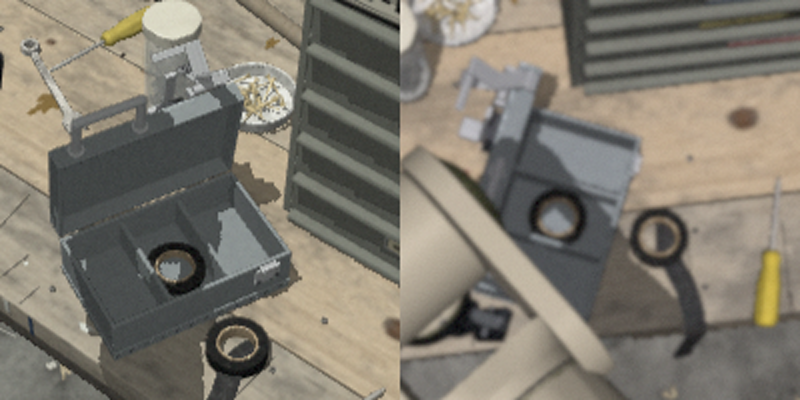

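The picture shows the lid near upright with the handle at (110,120) in the scene half. The tape roll is unmoved at (238,348) and the gripper is clear of everything. I'm handing the job in.

```bash
python3 -c "from rig import ctrl;print(ctrl.finish_job())"
```

```text
the job is handed in; nothing more can be done
None
```

The case is open and the job is handed in at about 13.6 s of the 53 s, though the hand-in returned no verdict: the tab is at its end stop, the lever is tipped, and the lid stands at about 1.4 rad (worked out from the handle's position), released with nothing touched.

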